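# Snap the blue retaining clip onto the piston rod

### The job

A filling-machine piston rod with blue bands lies in its bench stand. Take the blue push-on clip and press it straight down over the narrow neck between the blue bands until it snaps fully home, leave it there with its handle upright and let go. Leave the green and orange clips where they stand.

Things in the scene. Friction and masses are not known exactly. Their poses are not given: they have to be found in the camera images.
- blue_clip: Blue plastic C-shaped spring clip (sizes in mm), 20 thick (x), 54 wide (y). Origin: bore centre, 27 above its feet and the bench; x bore axis, z up. Handle tab 26 (y) x 20 (x), from 24 (shoulders, 48 wide in y) to 54 above origin. Sprung jaws below: flared feet 42 apart inside, lips 18 apart closed, 8.5 below origin; snaps over a 24 neck at 8-15 N. Same after a half turn. 80 g
- blue_rod_neck (a point): Centre of the neck (groove) of the fixed steel rod with blue bands, 80 mm above the bench; x rod axis, level; z up. Neck 24 dia, 34 long, 5 mm chamfers; rod 36 dia beside it, 180 long, black 48 disc at its +x end; stand 200 x 80, supports 91 high 66 either side of the neck. A seated clip's origin is at this point. A like rod with green bands lies nearby: not that one
- green_clip: Green clip of the same shape and size as the blue one, same axes and origin; standing on the bench; not to be used
- orange_clip: Orange clip of the same shape and size as the blue one, same axes and origin; standing on the bench; not to be used

How it is judged (in metres and radians):
At the end, for the whole second after the job is handed in: The blue clip sits in the neck of the blue-banded rod: its bore centre within 4 mm of the rod axis in height, 5 mm sideways and 12 mm along the rod from the neck centre, its bore axis within 0.2 rad of the rod's and its handle within 0.35 rad of upright, at rest (x of blue_clip in the frame of blue_rod_neck between -0.012 and 0.012 m and y of blue_clip in the frame of blue_rod_neck between -0.005 and 0.005 m and z of blue_clip in the frame of blue_rod_neck between -0.004 and 0.004 m and angle between the x axis of blue_clip and the x axis of blue_rod_neck, either way round below 0.2 rad and angle between blue_clip's own z axis and vertical below 0.35 rad and linear speed of blue_clip below 0.02 m/s); the robot touches nothing.
It fails at once if the green clip is moved more than 30 mm (distance of green_clip from where it was at the start of the episode above 0.03 m).
It fails at once if the orange clip is moved more than 30 mm (distance of orange_clip from where it was at the start of the episode above 0.03 m).
It also fails if it takes over 34 s, if anything falls off the work surface, if the arm or the gripper's body presses on something with over 40 N, if the wrist force passes 120 N, or if a joint passes its speed limit or range.

### The arm

A 6-joint arm with a two-finger parallel gripper is mounted at the origin on the work surface. World frame = base frame: x ahead of the robot, y to its left, z up, the work surface at z = 0. Lengths are in m, angles in degrees, forces in N, time in s.
With the tool pointing down it reaches from about 0.3 to 0.75 m from the base axis. Payload 8.5 kg.
Tool frame: the origin (TCP) lies at the very end of the fingers, on their centre line; the grasp point (between the pads) lies 19 mm behind it; z points along the fingers, y is the line along which they close (so a half turn about z gives the same grasp; the last joint's range is limited). The gripper opens to 85 mm and grips with 20 to 120 N. Pads are 22 mm wide; open, the fingers measure 114 mm over their backs; the gripper's body (76 mm by 85 mm) begins 54 mm behind the grasp point. The pads swing forward as they close: fully open they stand 13 mm farther back than shut.
Start: joints at [52.695, 21.807, 74.336, -0, 83.858, -12.336], TCP at [0.232, 0.499, 0.231] pointing down, gripper open.
Joint ranges: [-178.18, 178.18], [-50.72, 133.34], [12.68, 142.11], [-81.47, 261.47], [9.98, 163.14], [-165.26, 165.26]. Speed limits (degrees/s): [136.94, 136.94, 180, 180, 180, 180].

### API

Orientations are given as [roll, pitch, yaw] about the fixed x, y, z axes, in that order (R = Rz(yaw) Ry(pitch) Rx(roll)).
In Python, from bench import arm gives the robot as it stands.
- The arm moves only by the tool inch_along, called by a JSON object that holds its "op" and its "data", one argument or row to a line. Schema: {"type":"object","properties":{"deltas":{"type":"array","items":{"type":"array","items":{"type":"number"},"minItems":5,"maxItems":5},"minItems":1,"maxItems":10},"squeeze":{"type":"number"},"only":{"type":"string"},"quiet":{"type":"boolean"},"lines":{"type":"string"}},"required":["deltas"],"additionalProperties":false}. deltas is a list of rows, 1 to 10 of them, each of 5 numbers: dx, dy, dz in m, then a turn about the tool's z in degrees, then the finger opening in m; each row shifts and turns the commanded pose from where the row before left it, along the tool's axes as they then stand; what a row does not reach is not made up. A row lasts 1/10 s, in which the tool goes at most 0.05 m and 8.59 degrees, less where a joint would pass 70% of its speed; a pose out of reach is approached as far as the arm can. The fingers move at their own pace and stop on an object; squeeze is the grip in N (left out, the last holds). Time passes only in rows, so rows that do not move let the fingers close. The tool returns the time, the measured TCP pose, the force, the opening and the grip force at its end. only (a regular expression) keeps the lines of the reply that match it, lines (a string "A,B") keeps lines A to B, and quiet returns only ok. Input that does not fit is refused with a message, and nothing moves.
- arm.get_state(): the state, without advancing time (a new reading comes with each control period).
- arm.get_image(name): name is "scene" or "top" or "wrist"; returns the picture (400x640x3 uint8, red, green, blue); there is no depth.
- arm.get_calibration(name): a dict with "mtx" (3x3 intrinsics, pixels), "pose" (4x4, takes a point from camera to world coordinates); the wrist camera has in their place "tool_from_camera" (4x4, takes a point from camera to tool coordinates, whose origin is the TCP and whose axes are the flange's). Camera axes: x right, y up, looking along -z (the intrinsics and any distortion apply to the point x, -y, -z); pixel columns grow to the right and rows downward; lengths in m; the calibration is good to about 2 mm. A picture is of the moment at which its call begins: read the wrist's pose just before it. get_calibration takes no time and is no camera call.
- arm.hand_in(): hands the job in; it is judged then, once.
The state is a dict: "time": time; "qpos": joint angles; "joint_velocities": joint speeds; "joint_efforts": joint torques, N m; "eef_pos": TCP position; "tool_rot": TCP orientation; "wrist_force": force on the tool from outside, world axes, zero at the start; "wrist_torque": the same for the moment, N m; "finger_gap": finger opening in m; "gripper_force": force on a finger pad.
Only numpy, scipy, OpenCV 4.12 (cv2) and the standard library are available. Lean on these libraries where they do the work, as an engineer would, in place of code of your own. Each camera call takes 0.05 s, during which the arm holds its last target. There are 200 camera calls.

## Working session

There is one attempt and no reset: what is moved stays moved. The work goes in short steps, Python scripts to look and compute and a tool call to move; the robot and the scene stay as the last step left them, time stands still between calls to the robot, and variables do not carry over. Pictures are saved under pics/ and viewed, at most 10 in all, crops included, and the job is handed in when it is done.

```bash
ls; mkdir -p pics; python3 - <<'E'
from bench import arm
import cv2,numpy as np
np.set_printoptions(precision=4,suppress=True)
for n in("scene","top"):
    cv2.imwrite(f"pics/{n}0.png",arm.get_image(n)[:,:,::-1]); c=arm.get_calibration(n); print(n,c)
print(arm.get_calibration("wrist"));s=arm.get_state();print(s)
E
```

```text
bench.py
pics
scene {'mtx': array([[455.7129,   0.    , 320.0492],
       [  0.    , 455.7129, 196.2568],
       [  0.    ,   0.    ,   1.    ]]), 'pose': array([[ 0.6425, -0.5317,  0.5518,  0.9936],
       [ 0.7663,  0.4463, -0.4621, -0.3856],
       [-0.0006,  0.7198,  0.6942,  0.6934],
       [ 0.    ,  0.    ,  0.    ,  1.    ]])}
top {'mtx': array([[375.3519,   0.    , 321.0623],
       [  0.    , 375.3519, 204.6779],
       [  0.    ,   0.    ,   1.    ]]), 'pose': array([[-0.0079,  0.9899, -0.1412,  0.4422],
       [-0.9999, -0.0062,  0.0127, -0.0021],
       [ 0.0117,  0.1413,  0.9899,  0.7455],
       [ 0.    ,  0.    ,  0.    ,  1.    ]])}
{'mtx': array([[288.5239,   0.    , 320.1046],
       [  0.    , 288.5239, 197.64  ],
       [  0.    ,   0.    ,   1.    ]]), 'tool_from_camera': array([[ 0.0003,  0.9506,  0.3105,  0.0797],
       [ 1.    , -0.0002, -0.0005,  0.0003],
       [-0.0004,  0.3105, -0.9506, -0.1427],
       [ 0.    ,  0.    ,  0.    ,  1.    ]])}
{'time': 0.1, 'qpos': array([ 52.6965,  21.8368,  74.3787,   0.0017,  83.8579, -12.3378]), 'joint_velocities': array([-0.0566, -0.0296, -0.2042, -0.0622, -0.0035, -0.0713]), 'joint_efforts': array([  0.005 , -44.9223, -23.1655,  -0.0002,   0.0037,   0.    ]), 'eef_pos': array([0.232 , 0.4984, 0.2308]), 'tool_rot': array([-179.9287,   -0.0173,  155.034 ]), 'wrist_force': array([ 0.8996,  0.7775, -0.1721]), 'wrist_torque': array([ 0.0043, -0.0199, -0.0046]), 'gripper_force': 0.0, 'finger_gap': 0.08518296886696292}
```

View pics/scene0.png

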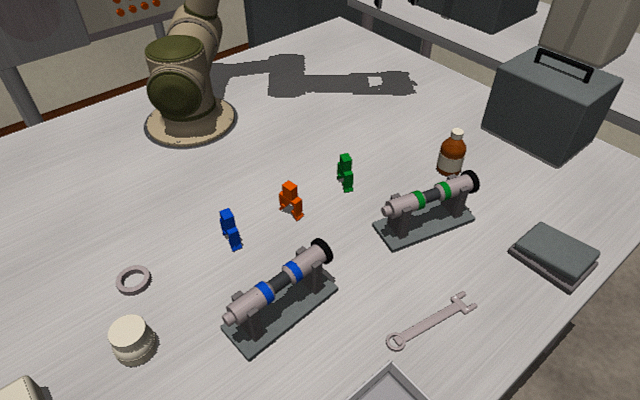

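View pics/top0.png

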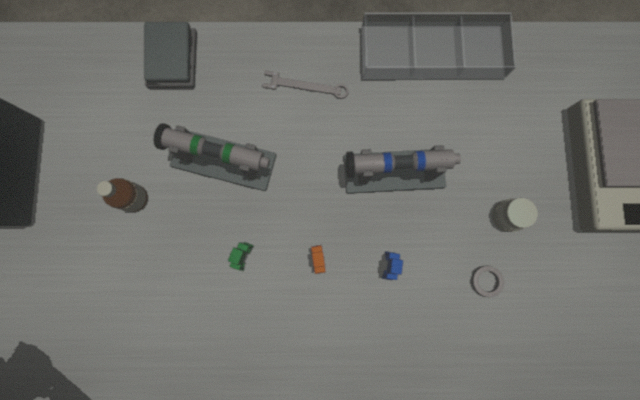

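Scene: blue clip at ~(230,229), blue-banded rod neck ~(280,282). Top: blue clip ~(393,266), neck ~(404,161). I'll zoom in on both.

```bash
cat > h.py <<'E'
from bench import arm
import cv2,numpy as np
from scipy.spatial.transform import Rotation as R
np.set_printoptions(precision=4,suppress=True)
def cam(n,s=None):
    c=arm.get_calibration(n)
    if n!="wrist": return c["mtx"],c["pose"]
    T=np.eye(4);T[:3,:3]=R.from_euler("xyz",s["tool_rot"],degrees=True).as_matrix();T[:3,3]=s["eef_pos"]
    return c["mtx"],T@c["tool_from_camera"]
def P(c):
    K,T=c; return K@np.diag([1,-1,-1])@np.linalg.inv(T)[:3]
def proj(c,X):
    p=P(c)@np.c_[np.atleast_2d(X),np.ones(len(np.atleast_2d(X)))].T; return (p[:2]/p[2]).T
def tri(cs,px):
    A=np.vstack([np.outer(u,P(c)[2])-P(c)[:2] for c,u in zip(cs,px)])
    v=np.linalg.svd(A)[2][-1]; X=v[:3]/v[3]
    return X,[proj(c,X)[0]-u for c,u in zip(cs,px)]
def blue(im):
    h=cv2.cvtColor(im,cv2.COLOR_RGB2HSV); m=cv2.inRange(h,(105,130,40),(128,255,255))
    n,l,st,ce=cv2.connectedComponentsWithStats(m); return l,[(i,st[i],ce[i]) for i in range(1,n) if st[i,4]>15]
E
python3 - <<'E'
from h import *
a=cv2.imread("pics/scene0.png");b=cv2.imread("pics/top0.png")
for im in(a,b):
    for i,s,c in blue(im[:,:,::-1].copy())[1]: print(i,s,c)
    print()
o=np.hstack([cv2.resize(a[195:365,200:345],(400,470),interpolation=2),cv2.resize(b[135:290,335:465],(395,470),interpolation=2)])
cv2.imwrite("pics/c1.png",o)
E
```

```text
1 [220 208  22  43 508] [229.939  228.5965]
2 [283 261  20  23 179] [294.743  270.2402]
3 [255 281  19  25 199] [265.5427 291.3317]

1 [384 153   8  18 101] [387.6931 161.2871]
2 [417 152   8  17  99] [421.0505 159.5758]
3 [387 253  15  26 239] [394.6736 265.9958]
```

View pics/c1.png

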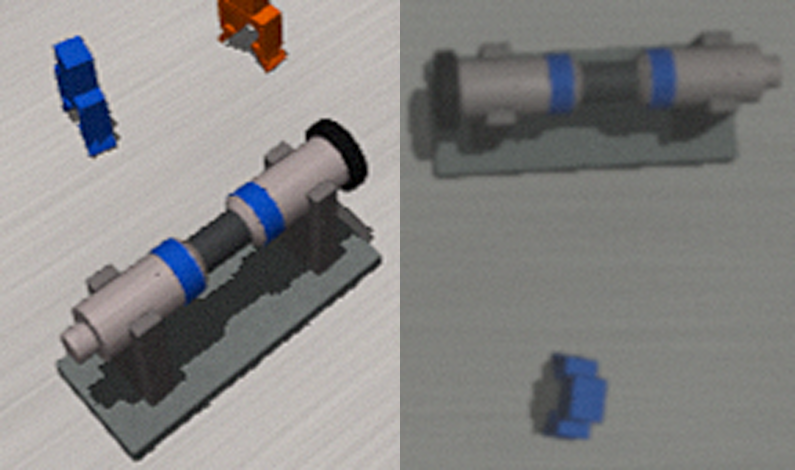

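The zoom shows clip handle top face at scene ~(225.7,212), top ~(397,266). The bands flank the dark neck. The clip is roughly aligned with the rod already. Coarse triangulation next.

```bash
python3 - <<'E'
from h import *
cs=[cam("scene"),cam("top")]
for n,p in dict(handle=[(225.7,212),(397,266.3)],bandR=[(294.7,270.2),(387.7,161.3)],bandL=[(265.5,291.3),(421,159.6)],disc=[(323,251),(350,163)]).items():
    print(n,*tri(cs,np.array(p)))
s=arm.get_state();c=cam("wrist",s);print(proj(c,[[.35,-.13,.08],[.59,-.15,.08]]))
E
```

```text
handle [ 0.4277 -0.1416  0.0833] [array([-0.3019, -0.0194]), array([-0.3981, -0.25  ])]
bandR [ 0.617  -0.1282  0.0868] [array([-1.6897,  0.0856]), array([-1.86  , -1.2921])]
bandL [ 0.6198 -0.1886  0.087 ] [array([-1.8035,  0.0016]), array([-1.9138, -1.288 ])]
disc [ 0.614  -0.0625  0.0817] [array([-0.6   ,  0.0657]), array([-0.6875, -0.4863])]
[[-37.7154 430.2945]
 [ 62.4571 523.6563]]
```

{"op": "inch_along", "data": {
  "deltas": [
    [0, 0, 0, 8.13, 0.085],
    [0, 0, 0, 8.13, 0.085],
    [0, 0, 0, 8.13, 0.085],
    [0, 0, 0, 8.13, 0.085],
    [0, 0, 0, 8.13, 0.085],
    [0, 0, 0, 8.13, 0.085],
    [0, 0, 0, 8.13, 0.085],
    [0, 0, 0, 8.13, 0.085]
  ]
}}

```text
time: 0.9
eef_pos: [0.2321, 0.4984, 0.2309]
tool_rot: [-180.0, 0.0, 89.7]
wrist_force: [0.1, -0.3, -0.0]
finger_gap: 0.0849
gripper_force: 0.0
```

{"op": "inch_along", "data": {
  "deltas": [
    [-0.046, 0.014, 0, 0, 0.085],
    [-0.046, 0.014, 0, 0, 0.085],
    [-0.046, 0.014, 0, 0, 0.085],
    [-0.046, 0.014, 0, 0, 0.085],
    [-0.046, 0.014, 0, 0, 0.085],
    [-0.046, 0.014, 0, 0, 0.085],
    [-0.046, 0.014, 0, 0, 0.085],
    [-0.046, 0.014, 0, 0, 0.085],
    [-0.046, 0.014, 0, 0, 0.085],
    [-0.046, 0.014, 0, 0, 0.085]
  ]
}}

```text
time: 1.9
eef_pos: [0.372, 0.0366, 0.2314]
tool_rot: [180.0, -0.0, 90.0]
wrist_force: [0.7, 0.5, -0.1]
finger_gap: 0.0846
gripper_force: 0.0
```

```bash
cat > snap.py <<'E'
import sys,pickle
from h import *
n=sys.argv[1]; s=arm.get_state(); im=arm.get_image("wrist"); cv2.imwrite(f"pics/{n}.png",im[:,:,::-1]); pickle.dump(s,open(n+".pkl","wb"))
print(s["eef_pos"],s["tool_rot"])
for i,st,c in blue(im)[1]: print(st,c)
E
```

{"op": "inch_along", "data": {
  "deltas": [
    [-0.034, 0.037, 0, 0, 0.085],
    [-0.034, 0.037, 0, 0, 0.085],
    [-0.034, 0.037, 0, 0, 0.085],
    [-0.034, 0.037, 0, 0, 0.085],
    [0, 0, 0, 0, 0.085],
    [0, 0, 0, 0, 0.085]
  ]
}}

```text
time: 2.5
eef_pos: [0.5193, -0.0972, 0.2303]
tool_rot: [-179.9, -0.1, 89.9]
wrist_force: [-0.3, 0.9, -0.2]
finger_gap: 0.0851
gripper_force: 0.0
```

```bash
python3 snap.py w1
```

```text
[ 0.5193 -0.0972  0.2303] [-179.8915   -0.0528   89.9325]
[ 225  191   48   40 1167] [245.1688 211.5261]
[391 207  35  18 415] [407.8964 216.3181]
[390 256  15  18 157] [396.8471 265.758 ]
```

{"op": "inch_along", "data": {
  "deltas": [
    [-0.04, 0, 0, 0, 0.085],
    [-0.04, 0, 0, 0, 0.085],
    [0, 0, 0, 0, 0.085],
    [0, 0, 0, 0, 0.085]
  ]
}}

```text
time: 2.95
eef_pos: [0.5187, -0.1762, 0.2316]
tool_rot: [-180.0, -0.0, 90.0]
wrist_force: [-0.8, -0.0, -0.7]
finger_gap: 0.0849
gripper_force: 0.0
```

```bash
python3 snap.py w2
python3 -c "
import cv2,numpy as np
cv2.imwrite('pics/w12.png',np.vstack([cv2.resize(cv2.imread(f'pics/w{i}.png')[90:390,120:520],None,fx=1,fy=1) for i in (1,2)]))"
```

```text
[ 0.5187 -0.1762  0.2316] [-179.9934   -0.02     89.9687]
[ 219  131   51   29 1075] [241.5963 145.466 ]
[397 131  38  16 530] [415.5358 138.934 ]
[395 189  36  17 427] [412.4824 198.3513]
```

View pics/w12.png

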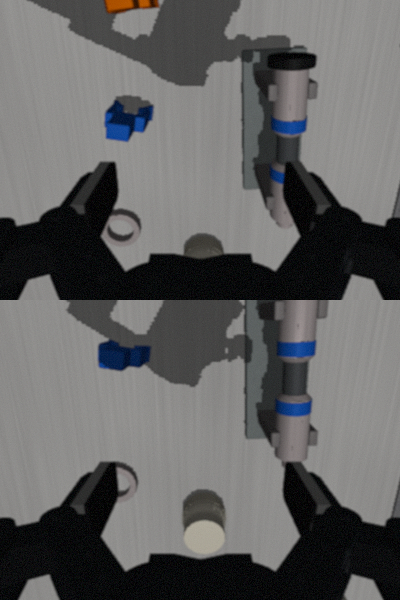

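Clip at ~(245,211) in w1 and (241,145) in w2. The neck at ~(407,240) in w1 and (414,170) in w2. In w1 the finger hides part of the lower band, so I'll drop that one. I'll fit silhouettes for clip and bands over all four views.

```bash
cat > fit.py <<'E'
import pickle
from h import *
from scipy.optimize import minimize
S=4
views=[]
for f,n in(("scene0","scene"),("top0","top"),("w1","wrist"),("w2","wrist")):
    im=cv2.imread(f"pics/{f}.png")[:,:,::-1].copy()
    views.append((f,cam(n,pickle.load(open(f+".pkl","rb")) if n=="wrist" else None),*blue(im)))
def box(y0,y1,z0,z1,w0=None,w1=None): # bottom y0..y1, top w0..w1
    w0=y0 if w0 is None else w0;w1=y1 if w1 is None else w1
    return np.array([(x,y,z) for x in(-10,10) for y,z in((y0,z0),(y1,z0),(w0,z1),(w1,z1))])/1e3
bx=[box(-13,13,24,54),box(-24,24,12,24),box(12,24,-8.5,12),box(-24,-12,-8.5,12),box(21,27,-27,-8.5,9,24),box(-27,-21,-27,-8.5,-24,-9)]
def xf(p,X): return X@R.from_euler("z",p[3]).as_matrix().T+p[:3]
def rclip(p,c,roi):
    m=np.zeros((roi[3]*S,roi[2]*S),np.uint8)
    for b in bx: cv2.fillConvexPoly(m,cv2.convexHull(np.int32(np.round((proj(c,xf(p,b))-roi[:2]+.5)*S))),1)
    return m
t=np.linspace(0,2*np.pi,49)
def rbands(p,c,roi):
    m=np.zeros((roi[3]*S,roi[2]*S),np.uint8)
    for sg in (-1,1):
        e=[xf(p,np.c_[np.full(49,sg*p[4]+d*p[5]),.018*np.cos(t),.018*np.sin(t)]) for d in(-.5,.5)]
        nr=e[0]-e[0][:-1].mean(0); vis=((c[1][:3,3]-e[0])*nr).sum(1)>0
        q=[np.int32(np.round((proj(c,v)-roi[:2]+.5)*S)) for v in e]
        for i in range(48):
            if vis[i] and vis[i+1]: cv2.fillConvexPoly(m,np.array([q[0][i],q[0][i+1],q[1][i+1],q[1][i]]),1)
    return m
def fit(name,ren,p0,comps,scale,use=range(4)):
    data=[]
    for k,(f,c,l,cc) in enumerate(views):
        if k not in use: continue
        m=np.isin(l,[cc[i][0] for i in comps[k]]).astype(np.uint8); x,y,w,h=cv2.boundingRect(m)
        roi=np.array([x-8,y-8,w+16,h+16]); M=cv2.resize(m[roi[1]:roi[1]+roi[3],roi[0]:roi[0]+roi[2]],None,fx=S,fy=S,interpolation=cv2.INTER_NEAREST)
        ign=np.zeros_like(M)
        if name=="rod" and f=="w1": ign[int((250-roi[1])*S):]=1
        data.append((f,c,roi,cv2.GaussianBlur(M.astype(np.float32),(0,0),3),ign,M.sum()))
    def parts(p): return [(np.abs(cv2.GaussianBlur(ren(p,c,r).astype(np.float32),(0,0),3)-M)*(1-g)).sum()/a for f,c,r,M,g,a in data]
    fun=lambda u:sum(parts(p0+u*scale))
    u=np.zeros(len(p0))
    for _ in range(3):
        sx=np.vstack([u,u+np.eye(len(u))]); u=minimize(fun,u,method="Nelder-Mead",options=dict(initial_simplex=sx,maxiter=400)).x
    p=p0+u*scale; print(name,list(use),p[:3],"yaw",np.degrees(p[3]),p[4:],np.array(parts(p))); return p
if __name__=="__main__":
    for u in((0,1,2,3),(2,3),(0,1)):
        fit("clip",rclip,np.array([.428,-.142,.03,np.pi/2]),[[0],[2],[0],[0]],np.array([.004,.004,.004,.1]),u)
        fit("rod",rbands,np.array([.618,-.158,.08,np.pi/2,.030,.010]),[[1,2],[0,1],[1,2],[1,2]],np.array([.004,.004,.004,.05,.002,.002]),u)
E
python3 fit.py
```

```text
clip [0, 1, 2, 3] [ 0.4271 -0.1407  0.0236] yaw 80.07511397741222 [] [0.1657 0.8656 0.186  0.1937]
rod [0, 1, 2, 3] [ 0.6157 -0.1583  0.08  ] yaw 92.8093970443715 [0.03   0.0128] [0.074  0.4844 0.0271 0.0415]
clip [2, 3] [ 0.4256 -0.1429  0.0168] yaw 81.98076155373707 [] [0.1546 0.1367]
rod [2, 3] [ 0.6158 -0.1582  0.0799] yaw 92.95407552630839 [0.0299 0.013 ] [0.0215 0.038 ]
clip [0, 1] [ 0.4285 -0.1411  0.0268] yaw 77.53850747458222 [] [0.1395 0.8839]
rod [0, 1] [ 0.6166 -0.159   0.0811] yaw 92.82832892653421 [0.0299 0.0111] [0.1762 0.2949]
```

```bash
python3 - <<'E'
from fit import *
o=[]
for k,roi in((1,(375,240,40,40)),(2,(215,180,70,60)),(3,(210,120,70,50)),(0,(210,200,40,60))):
    f,c,l,cc=views[k]; roi=np.array(roi); im=cv2.imread(f"pics/{f}.png")[roi[1]:roi[1]+roi[3],roi[0]:roi[0]+roi[2]]
    im=cv2.resize(im,None,fx=S,fy=S,interpolation=0)
    if k==1: im=cv2.convertScaleAbs(im,alpha=1.5)
    p=np.array([.427,-.1407,.027,np.radians(80)])
    for m,col in((rclip(p,c,roi),(0,255,255)),(cv2.resize((l==cc[{1:2}.get(k,0)][0]).astype(np.uint8)[roi[1]:roi[1]+roi[3],roi[0]:roi[0]+roi[2]],None,fx=S,fy=S,interpolation=0),(0,0,255))):
        cv2.drawContours(im,cv2.findContours(m,cv2.RETR_LIST,cv2.CHAIN_APPROX_NONE)[0],-1,col,1)
    o.append(cv2.copyMakeBorder(im,0,240-im.shape[0],0,0,0) )
cv2.imwrite("pics/ov.png",np.hstack(o)[:, :800] if np.hstack(o).shape[1]<=900 else cv2.resize(np.hstack(o),(800,220)))
E
```

```text
(no output)
```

View pics/ov.png

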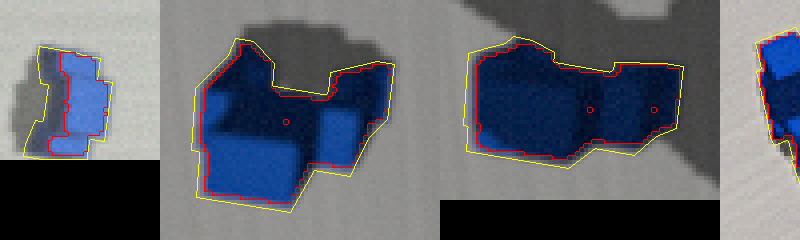

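The overlay shows the model fits well at z = 0.027. The thresholded mask is eroded, and it misses the dark side face in the top view. Refit with a looser mask and without the top view.

```bash
python3 - <<'E'
import h
def blue2(im):
    import cv2,numpy as np
    a=im.astype(int); m=((a[:,:,2]-a[:,:,0]>12)&(a[:,:,2]>1.25*a[:,:,0])).astype(np.uint8)
    n,l,st,ce=cv2.connectedComponentsWithStats(m); r=[(i,st[i],ce[i]) for i in range(1,n) if st[i,4]>60]; return l,r
h.blue=blue2
from fit import *
for v in views: print(v[0],[(list(s),c.round()) for _,s,c in v[3]])
def pick(v,near): 
    return [min(range(len(v[3])),key=lambda i:np.hypot(*(v[3][i][2]-q))) for q in near]
cl=[pick(v,[q]) for v,q in zip(views,[(230,228),(394,266),(245,211),(241,145)])]
rd=[pick(v,q) for v,q in zip(views,[[(294,270),(265,291)],[(387,161),(421,159)],[(408,216),(397,266)],[(415,139),(412,198)]])]
for u in((0,2,3),(2,3)):
    fit("clip",rclip,np.array([.427,-.141,.027,1.4]),cl,np.array([.004,.004,.004,.1]),u)
    fit("rod",rbands,np.array([.616,-.158,.08,1.62,.030,.012]),rd,np.array([.004,.004,.004,.05,.002,.002]),u)
E
```

```text
scene0 [([np.int32(338), np.int32(153), np.int32(15), np.int32(39), np.int32(245)], array([346., 170.])), ([np.int32(439), np.int32(182), np.int32(12), np.int32(17), np.int32(91)], array([446., 189.])), ([np.int32(413), np.int32(191), np.int32(12), np.int32(17), np.int32(90)], array([420., 198.])), ([np.int32(219), np.int32(208), np.int32(23), np.int32(44), np.int32(541)], array([230., 229.])), ([np.int32(283), np.int32(261), np.int32(21), np.int32(23), np.int32(198)], array([295., 270.])), ([np.int32(254), np.int32(281), np.int32(21), np.int32(25), np.int32(226)], array([266., 292.]))]
top0 [([np.int32(416), np.int32(151), np.int32(10), np.int32(20), np.int32(162)], array([421., 160.])), ([np.int32(383), np.int32(152), np.int32(10), np.int32(21), np.int32(169)], array([388., 162.])), ([np.int32(382), np.int32(252), np.int32(21), np.int32(28), np.int32(398)], array([393., 266.]))]
w1 [([np.int32(224), np.int32(190), np.int32(50), np.int32(42), np.int32(1302)], array([245., 211.])), ([np.int32(390), np.int32(205), np.int32(37), np.int32(20), np.int32(495)], array([408., 216.])), ([np.int32(389), np.int32(254), np.int32(17), np.int32(21), np.int32(200)], array([396., 265.]))]
w2 [([np.int32(218), np.int32(130), np.int32(53), np.int32(31), np.int32(1193)], array([242., 145.])), ([np.int32(396), np.int32(130), np.int32(40), np.int32(18), np.int32(611)], array([416., 139.])), ([np.int32(394), np.int32(188), np.int32(38), np.int32(19), np.int32(511)], array([413., 198.]))]
clip [0, 2, 3] [ 0.4275 -0.1406  0.0254] yaw 81.49340929357709 [] [0.1097 0.077  0.0764]
rod [0, 2, 3] [ 0.6159 -0.1582  0.0801] yaw 92.94355299818379 [0.03   0.0149] [0.064  0.0419 0.0569]
clip [2, 3] [ 0.4271 -0.1412  0.0235] yaw 82.12330721273196 [] [0.0728 0.0676]
rod [2, 3] [ 0.6153 -0.1579  0.0811] yaw 92.88211682273756 [0.0299 0.0147] [0.0443 0.0497]
```

Clip at (0.4273, -0.1408), yaw 82°; neck at (0.6157, -0.1580, 0.080), yaw 92.9°. Moving above the clip, turning, descending.

{"op": "inch_along", "data": {
  "deltas": [
    [0.0118, -0.0305, 0, 0, 0.085],
    [0.0118, -0.0305, 0, 0, 0.085],
    [0.0118, -0.0304, 0, 0, 0.085],
    [0, 0, 0.04, 8, 0.085],
    [0, 0, 0.04, 0, 0.085],
    [0, 0, 0, 0, 0.085],
    [0, 0, 0, 0, 0.085]
  ]
}}

```text
time: 3.7
eef_pos: [0.4282, -0.1406, 0.1523]
tool_rot: [180.0, -0.0, 82.1]
wrist_force: [1.4, 0.2, 0.8]
finger_gap: 0.085
gripper_force: 0.0
```

```bash
python3 snap.py w3
python3 - <<'E'
from fit import *
s=pickle.load(open("w3.pkl","rb"));c=cam("wrist",s);roi=np.array((200,100,240,200))
im=cv2.resize(cv2.imread("pics/w3.png")[100:300,200:440],None,fx=3,fy=3)
S3=S
m=cv2.resize(rclip(np.array([.4273,-.1408,.027,np.radians(82)]),c,roi),(720,600),interpolation=0)
cv2.drawContours(im,cv2.findContours(m,cv2.RETR_LIST,cv2.CHAIN_APPROX_NONE)[0],-1,(0,255,255),1)
cv2.imwrite("pics/w3o.png",im)
E
```

```text
[ 0.4282 -0.1406  0.1523] [179.9935  -0.0054  82.0907]
[ 533  155   64   24 1131] [564.9584 167.4297]
[ 294  175   52   46 1763] [319.5071 197.561 ]
[530 227  59  26 902] [558.7605 241.9135]
```

View pics/w3o.png

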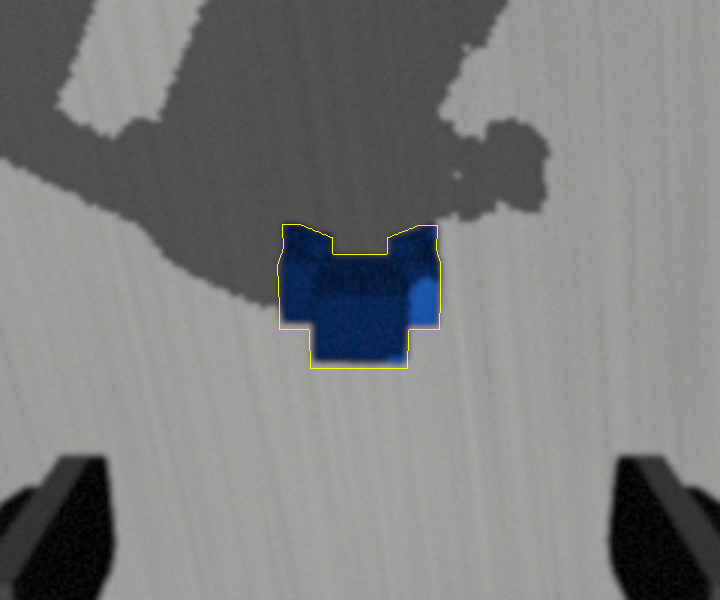

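The clip sits centred and square between the fingers (overlay matches, within ~1 mm in tool x). Descend and grip.

{"op": "inch_along", "data": {
  "deltas": [
    [0.001, 0, 0.04, 0, 0.085],
    [0, 0, 0.04, 0, 0.085],
    [0, 0, 0.0175, 0, 0.085],
    [0, 0, 0, 0, 0.085],
    [0, 0, 0, 0, 0.085],
    [0, 0, 0, 0, 0.02],
    [0, 0, 0, 0, 0.02],
    [0, 0, 0, 0, 0.02],
    [0, 0, 0, 0, 0.02],
    [0, 0, 0, 0, 0.02]
  ],
  "squeeze": 60
}}

```text
time: 4.75
eef_pos: [0.4284, -0.1406, 0.0542]
tool_rot: [179.9, 0.0, 82.0]
wrist_force: [0.7, 0.3, 3.6]
finger_gap: 0.0246
gripper_force: 60.5
```

{"op": "inch_along", "data": {
  "deltas": [
    [0, 0, -0.0365, 0, 0.02],
    [0, 0, -0.0365, 0, 0.02],
    [0, 0, -0.0365, -5.45, 0.02],
    [0, 0, -0.0365, -5.45, 0.02],
    [-0.0067, 0.0466, 0, 0, 0.02],
    [-0.0067, 0.0466, 0, 0, 0.02],
    [-0.0067, 0.0465, 0, 0, 0.02],
    [-0.0067, 0.0465, 0, 0, 0.02],
    [0, 0, 0, 0, 0.02],
    [0, 0, 0, 0, 0.02]
  ]
}}

```text
time: 5.75
eef_pos: [0.6154, -0.1575, 0.1985]
tool_rot: [-179.9, -0.1, 92.9]
wrist_force: [0.7, 0.1, -0.8]
finger_gap: 0.0252
gripper_force: 60.0
```

{"op": "inch_along", "data": {
  "deltas": [
    [0, 0, 0, 0, 0.02],
    [0, 0, 0, 0, 0.02]
  ]
}}

```text
time: 5.95
eef_pos: [0.6145, -0.1577, 0.2004]
tool_rot: [180.0, 0.0, 92.9]
wrist_force: [-0.1, 0.3, -1.1]
finger_gap: 0.025
gripper_force: 60.0
```

```bash
python3 snap.py w4
python3 - <<'E'
from fit import *
s=pickle.load(open("w4.pkl","rb"));c=cam("wrist",s);roi=np.array((210,100,220,240))
im=cv2.resize(cv2.imread("pics/w4.png")[100:340,210:430],(550,600))
x,y,z=s["eef_pos"];yaw=np.radians(s["tool_rot"][2])
for m,col in((rclip(np.array([x,y,z-.0272,yaw]),c,roi),(0,255,255)),(rbands(np.array([.6157,-.158,.08,np.radians(92.9),.03,.0145]),c,roi),(0,0,255))):
    cv2.drawContours(im,cv2.findContours(cv2.resize(m,(550,600),interpolation=0),cv2.RETR_LIST,cv2.CHAIN_APPROX_NONE)[0],-1,col,1)
cv2.imwrite("pics/w4o.png",im)
E
```

```text
[ 0.6145 -0.1577  0.2004] [179.9941   0.0068  92.8667]
[302 155  40  18 586] [321.2355 164.3601]
[ 280  207   81   92 5034] [319.914  253.2469]
```

View pics/w4o.png

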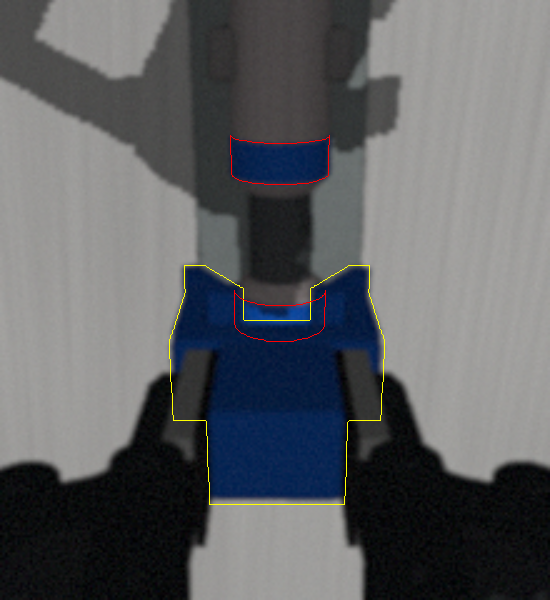

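Clip is held upright, centred over the neck axis (band prediction matches within ~1 mm). Descend.

{"op": "inch_along", "data": {
  "deltas": [
    [0, 0, 0.03, 0, 0.02],
    [0, 0, 0.03, 0, 0.02],
    [0, 0, 0.01, 0, 0.02],
    [0, 0, 0, 0, 0.02]
  ]
}}

```text
time: 6.4
eef_pos: [0.6148, -0.1577, 0.1294]
tool_rot: [-179.9, -0.0, 92.9]
wrist_force: [0.5, 0.4, -0.5]
finger_gap: 0.0251
gripper_force: 60.0
```

{"op": "inch_along", "data": {
  "deltas": [
    [0, 0, 0.005, 0, 0.02],
    [0, 0, 0.005, 0, 0.02],
    [0, 0, 0.005, 0, 0.02],
    [0, 0, 0.005, 0, 0.02],
    [0, 0, 0.003, 0, 0.02],
    [0, 0, 0, 0, 0.02],
    [0, 0, 0, 0, 0.02]
  ]
}}

```text
time: 7.1
eef_pos: [0.6158, -0.158, 0.1074]
tool_rot: [179.9, 0.0, 92.9]
wrist_force: [1.4, -0.9, 1.3]
finger_gap: 0.025
gripper_force: 60.3
```

{"op": "inch_along", "data": {
  "deltas": [
    [0, 0, 0.001, 0, 0.02],
    [0, 0, 0.001, 0, 0.02],
    [0, 0, 0, 0, 0.02]
  ]
}}

```text
time: 7.4
eef_pos: [0.6159, -0.158, 0.1073]
tool_rot: [179.8, 0.1, 92.9]
wrist_force: [-2.8, 0.4, 15.0]
finger_gap: 0.0249
gripper_force: 62.1
```

Stiff stop at TCP 0.1073, which is clip origin ≈ 0.080: home. Release, retreat, and look.

{"op": "inch_along", "data": {
  "deltas": [
    [0, 0, -0.002, 0, 0.02],
    [0, 0, 0, 0, 0.05],
    [0, 0, 0, 0, 0.085],
    [0, 0, 0, 0, 0.085],
    [0, 0, 0, 0, 0.085],
    [0, 0, -0.02, 0, 0.085],
    [0, 0, -0.04, 0, 0.085],
    [0, 0, -0.04, 0, 0.085],
    [0, 0, -0.04, 0, 0.085],
    [0, -0.05, 0, 0, 0.085]
  ]
}}

```text
time: 8.4
eef_pos: [0.5712, -0.1622, 0.2535]
tool_rot: [179.1, 0.5, 93.0]
wrist_force: [-0.7, -1.0, 0.2]
finger_gap: 0.085
gripper_force: 0.0
```

{"op": "inch_along", "data": {
  "deltas": [
    [0, -0.05, 0, 0, 0.085],
    [0, -0.05, 0, 0, 0.085],
    [0, -0.05, 0, 0, 0.085],
    [0, 0, 0, 0, 0.085],
    [0, 0, 0, 0, 0.085],
    [0, 0, 0, 0, 0.085]
  ]
}}

```text
time: 9.0
eef_pos: [0.4166, -0.1682, 0.247]
tool_rot: [180.0, 0.0, 92.9]
wrist_force: [0.7, 0.7, 0.5]
finger_gap: 0.0849
gripper_force: 0.0
```

```bash
python3 - <<'E'
from fit import *
o=[]
p=np.array([.6157,-.158,.08,np.radians(92.9)])
for n,r,f in(("scene",(225,230,120,110),4),("top",(345,110,110,110),3)):
    roi=np.array(r);im=arm.get_image(n)[:,:,::-1][roi[1]:roi[1]+roi[3],roi[0]:roi[0]+roi[2]]
    im=cv2.resize(im,(r[2]*3,r[3]*4))
    cv2.drawContours(im,cv2.findContours(cv2.resize(rclip(p,cam(n),roi),(r[2]*3,r[3]*4),interpolation=0),cv2.RETR_LIST,cv2.CHAIN_APPROX_NONE)[0],-1,(0,255,255),1); o.append(im)
cv2.imwrite("pics/end.png",np.hstack(o))
E
```

```text
(no output)
```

View pics/end.png

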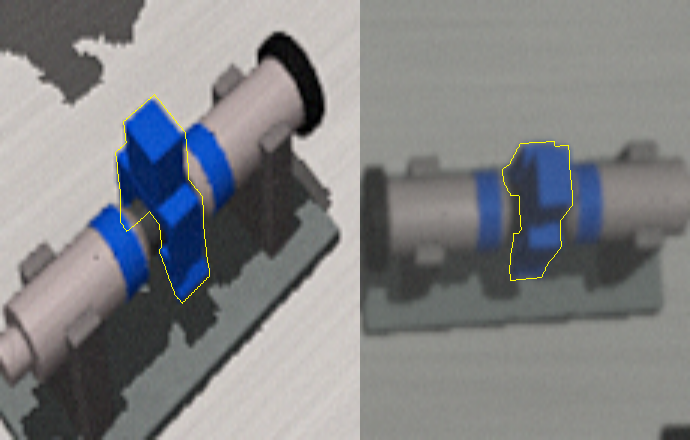

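The clip sits upright in the neck, and both views match the seated outline (scene handle top ≈ (276,255)).

```bash
python3 -c "
from bench import arm
print(arm.hand_in())"
```

```text
the job is handed in; nothing more can be done
None
```

The blue clip is pressed home on the neck of the blue-banded rod with its handle upright. The gripper is open and clear, and the job was handed in at about 9 s (no verdict came back).

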